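# Set up the reading lens over the spot tile and hold it on the mark

## Task

Get the bench reading lens ready: first swing the stand's folded support leg all the way out until it clicks into its end stop. Then squeeze the orange lock button on the lens arm's grip and draw the arm out until its yellow pointer stands at the red marker on the ruler, and finish while still holding it there with the button squeezed, because the arm springs back when let go. Do not shift the red marker, and leave the tile, tube rack, tub and hand magnifier where they are.

Things in the scene. Friction and masses are not known exactly. Their poses are not given: they have to be found in the camera images.
- stand: Bench lens stand, fixed to the bench: white base plate 270 x 100 x 22 mm with a grey column that carries a horizontal aluminium sleeve (28 mm wide, z 84 to 116 mm). Origin on the bench under the sleeve's front end; x is the direction in which the arm draws out, z up, +y the side of the support leg, -y the side of the ruler. A white ruler (26 mm wide, top at z 46 mm, black lines every 10 mm, long ones every 50 mm) lies at x 56 to 196 mm, y -47 to -73 mm.
- leg (a joint): Angle of the dark steel support leg (rad): 0 folded back along the base, pointing to the stand's -x; grows as it swings out over the bench to the +y side and then forward (clockwise seen from above); end stop at 2.0. It stays where it is left (slight friction, about 0.15 N at the knob). A ball detent must be passed at about 1.7 to 1.87 (2 to 3 N at the knob); beyond 1.9 the leg is drawn to the stop and stays there.
- leg_knob (a point): Centre of the grip of the upright blue round post on the leg's end: 18 mm diameter, from 24 to 85 mm above the bench, this point at 62 mm. It moves on a circle of 110 mm radius about leg_hinge. The leg's bar under it reaches 24 mm high.
- leg_hinge (a point): Point on the leg's vertical hinge axis, 62 mm above the bench (stand frame x 80, y 68 mm).
- boom (a joint): Extension of the telescoping lens arm (m): 0 fully in and locked; up to 0.125. A return spring pulls it in with 3 to 6 N. It moves only along the stand's x.
- grip (a point): Grey grip block on the lens arm: 40 mm along the arm, 30 mm wide across it (stand y), 36 mm high; this point is its centre, 100 mm above the bench, axes as the stand's. Take it from above with one finger on each cheek. The sleeve's end is 30 mm behind its centre when the arm is in; the lens (black rim, 100 mm diameter, 9 mm thick, at the grip's height, centre 88 mm ahead of the grip's centre) and the pointer's bracket (36 mm ahead) travel with it.
- lock (a joint): Travel of the orange lock button (m), 16 mm diameter, at the middle of the grip's -y cheek: 0 out (5 mm proud of the cheek), 0.005 flush. Squeezing the grip between the fingers presses it; it takes 3 N to start and 7 N to be flush. Pressed less than 3.5 mm it locks the arm at its inmost position.
- pointer (a point): Tip of the thin yellow pointer that drops from the arm to just over the ruler (50 mm above the bench); stand frame x = 66 mm + boom, y -52 mm.
- marker (a joint): Where the red marker is set on the ruler (m): the value that boom has when the pointer is at the marker's middle.
- mark (a point): The spot at the pointer's height and line (y -52 mm, z 50 mm), level along the ruler with the middle of the red marker block, itself 8 mm long, 14 mm wide, on the ruler's outer edge, top at 60 mm. Axes as the stand's.
- tile: White spot tile, loose, 120 x 85 x 6 mm with blue and grey spots, lying on the bench in front of the stand under the lens; origin at the middle of its underside.
- rack: White rack of glass test tubes, loose, 100 x 170 mm, 95 mm high; origin at the middle of its underside.
- tub: Clear plastic tub with white lid, loose, 108 x 158 mm, 72 mm high; origin at the middle of its underside.
- loupe: Red hand magnifier lying flat, loose, 180 mm long, 12 mm high; origin under its handle's middle, x towards the lens.

How it is judged (in metres and radians):
On the way, in this order (a step that is already met when the one before it is completed fails the run):
1. the leg is swung out and seated at its end stop (value of joint leg above 1.94 rad and value of joint boom below 0.01 m), for 0.2 s.
2. the grip is squeezed with the lock button in (value of joint lock above 0.003 m and contact force between the fingers and boom above 3 N), for 0.1 s.
3. the arm is drawn out to the marker, still squeezed (all of step 2 and x of pointer in the frame of mark between -0.004 and 0.004 m), for 0.2 s.
At the end, for the whole second after the job is handed in: leg seated (beyond 1.94 rad of 2.0), the fingers squeezing the grip (over 3 N) with the lock button in by more than 3 mm, the pointer within 4 mm of the red marker's middle (over its 8 mm width) and still, the marker not shifted by 5 mm, the bystanders within 30 mm of where they were (all of step 3 and value of joint leg above 1.94 rad and velocity of joint boom between -0.01 and 0.01 m/s and distance of mark from where it was at the start of the episode below 0.005 m and distance of each of tile, rack, tub, loupe from where it was at the start of the episode below 0.03 m); the arm keeps its last pose, push and grip.
It fails at once if the arm is drawn out before the leg is seated (value of joint leg below 1.9 rad and value of joint boom above 0.015 m).
It fails at once if the red marker is shifted (distance of mark from where it was at the start of the episode above 0.006 m).
It fails at once if the tile, rack, tub or hand magnifier is shifted (distance of any of tile, rack, tub, loupe from where it was at the start of the episode above 0.03 m).
It also fails if it takes over 51 s, if anything falls off the work surface, if the arm or the gripper's body presses on something with over 40 N, if the wrist force passes 120 N, or if a joint passes its speed limit or range.

## Robot

A 6-joint arm with a two-finger parallel gripper is mounted at the origin on the work surface. World frame = base frame: x ahead of the robot, y to its left, z up, the work surface at z = 0. Lengths are in mm, angles in rad, forces in N, time in s.
With the tool pointing down it reaches from about 275 to 1000 mm from the base axis. Payload 8.4 kg.
Tool frame: the origin (TCP) lies midway between the tips of the shut fingers; the grasp point (between the pads) lies 19 mm behind it; z points along the fingers, y is the line along which they close (so a half turn about z gives the same grasp; the last joint's range is limited). The gripper opens to 85 mm and grips with 20 to 120 N. Pads are 22 mm wide; open, the fingers measure 114 mm over their backs; the gripper's body (76 mm by 85 mm) begins 54 mm behind the grasp point. The pads swing forward as they close: fully open they stand 13 mm farther back than shut.
Start: joints at [1.199, 0.353, 1.633, -0, 1.155, -0.002], TCP at [225.892, 582.753, 231.281] pointing down, gripper open.
Joint ranges: [-2.63, 2.63], [-0.92, 2.1], [0.06, 2.66], [-1.3, 4.44], [0, 2.69], [-3.02, 3.02]. Speed limits (rad/s): [2.22, 2.22, 2.79, 3.14, 3.14, 3.14].

## Interface

Orientations are given as [roll, pitch, yaw] about the fixed x, y, z axes, in that order (R = Rz(yaw) Ry(pitch) Rx(roll)).
In Python, from rig import r gives the robot as it stands.
- The arm moves only by the shell command python3 -m inch 'ROWS' [OPENING] [FORCE]. ROWS is JSON, a list that holds one entry, the list of rows, each a list of 6 numbers: the shift along the tool's x, y, z scaled (see below), then the turn, a rotation vector about the tool's x, y, z scaled (see below). In form: [[[tx, ty, tz, wx, wy, wz], ...]]. A call has 1 to 8 rows; each row is the pose to reach, as a shift and turn from the pose commanded when the call began, along the tool's axes at that moment, turning the shorter way round; what a row does not reach only later rows make up. The controller multiplies each number of a shift by 20 cm and each number of a turn by pi rad. A row lasts 1/12 s, in which the tool goes at most 41.7 mm and 7.16 degrees, less where a joint would pass 70% of its speed; a pose out of reach is approached as far as the arm can. A call with a number of a shift or a turn outside -1 to 1 is refused whole. A call with a gripper value outside its range is refused whole. OPENING is the gripper's target within -1 to 1 (fully open at 1, half-way at 0, shut at -1), set as the call begins (- or left out, the last holds). The fingers move at their own pace and stop on an object; FORCE is the grip in N (left out, the last holds). Time passes only in rows, so rows that repeat a pose let the fingers close. It gives the time, the measured TCP pose, the force, the opening and the grip force at its end, in the units of the state.
- r.sense(): the state, without advancing time (a new reading comes with each control period).
- r.grab_frame(name): name is "scene" or "top"; returns the picture (480x640x3 uint8, red, green, blue); there is no depth.
- r.camera_info(name): a dict with "K" (3x3 intrinsics, pixels), "rvec" (rotation vector, rad) and "tvec" (3), from world to camera coordinates, as OpenCV has them. Camera axes: x right, y down, z forward; pixel columns grow to the right and rows downward; lengths in mm; the calibration is good to about 2 mm. A picture is of the moment at which its call begins. camera_info takes no time and is no camera call.
- r.sign_off(): hands the job in; it is judged then, once.
The state is a dict: "clock": time; "qpos": joint angles; "qvel": joint speeds; "joint_efforts": joint torques, N m; "eef_pos": TCP position; "tcp_rot": TCP orientation; "contact_force": force on the tool from outside, world axes, zero at the start; "wrist_torque": the same for the moment, N m; "opening": opening from 0.0 (shut) to 1.0 (fully open); "grasp_force": force on a finger pad.
Only numpy, scipy, OpenCV 4.12 (cv2) and the standard library are available. Lean on these libraries where they do the work, as an engineer would, in place of code of your own. Each camera call takes 0.05 s, during which the arm holds its last target. There are 200 camera calls.

## Working session

There is one attempt and no reset: what is moved stays moved. The work goes in short steps, Python scripts to look and compute and a shell command to move; the robot and the scene stay as the last step left them, time stands still between calls to the robot, and variables do not carry over. Pictures are saved under pics/ and viewed, at most 10 in all, crops included, and the job is handed in when it is done.

```bash
mkdir -p pics; python3 - <<'E'
from rig import r
import cv2
for n in("scene","top"):
    i=r.grab_frame(n); cv2.imwrite(f"pics/{n}0.png",i[:,:,::-1]); c=r.camera_info(n); print(n,c)
print(r.sense())
E
```

```text
scene {'K': array([[466.34325687,   0.        , 316.14952721],
       [  0.        , 466.34325687, 230.66027598],
       [  0.        ,   0.        ,   1.        ]]), 'rvec': array([ 1.7230513 ,  1.51582724, -0.77465805]), 'tvec': array([ -51.49841532, -210.82116753, 1574.76551775])}
top {'K': array([[531.4220543 ,   0.        , 320.85000983],
       [  0.        , 531.4220543 , 242.5038793 ],
       [  0.        ,   0.        ,   1.        ]]), 'rvec': array([ 2.14814241, -2.13550936,  0.15545795]), 'tvec': array([   2.92243153,  519.50654336, 1338.49319785])}
{'clock': 0.1, 'qpos': array([ 1.19856721e+00,  3.53605235e-01,  1.63405777e+00, -7.76785761e-06,
        1.15524334e+00, -2.43448809e-03]), 'qvel': array([ 0.00042441, -0.00141828, -0.00131175,  0.00050125,  0.00025824,
        0.00096361]), 'joint_efforts': array([-2.66444309e-03, -6.06354475e+01, -3.42815959e+01, -1.70467283e-04,
        4.08781314e-03,  3.87839998e-05]), 'eef_pos': array([225.75129678, 582.32985882, 230.62117017]), 'tcp_rot': array([-3.14027895e+00,  3.90445176e-06,  2.77180117e+00]), 'contact_force': array([0.49552355, 0.24377638, 0.12742582]), 'wrist_torque': array([0.03469568, 0.02364546, 0.01968418]), 'grasp_force': 0.0, 'opening': 0.9988506053434487}
```

View pics/scene0.png

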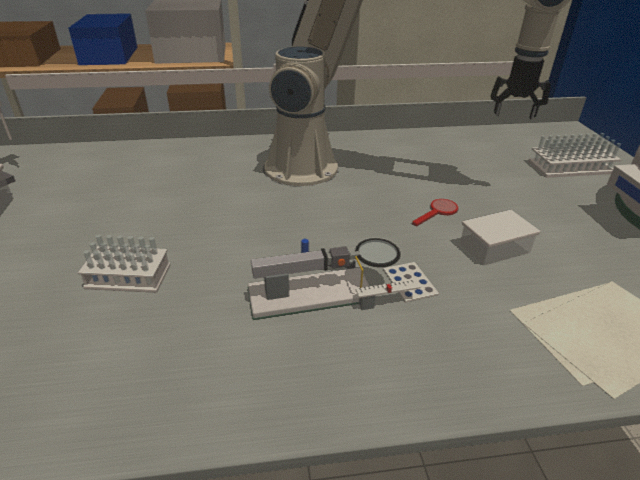

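View pics/top0.png

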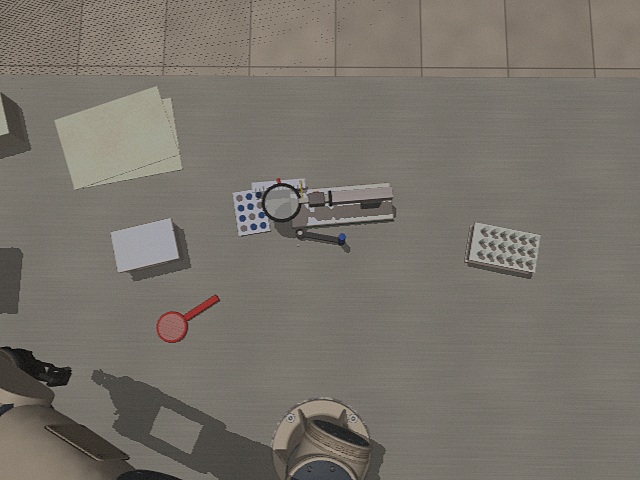

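The scene view shows the stand at about (250-440, 235-315), and the blue knob at (305,245). In the top view the lens is at (282,202), the knob at (342,239), the hinge at (300,233) and the red marker at (279,181). The arm draws out to the left of the image (+y world). I'll enlarge both views and measure.

```bash
cat > h.py <<'E'
import cv2,numpy as np
from rig import r
C={}
for n in("scene","top"):
    c=r.camera_info(n);R=cv2.Rodrigues(np.array(c["rvec"]))[0];C[n]=(np.array(c["K"]),R,np.array(c["tvec"]))
def ray(n,p):
    K,R,t=C[n];return -R.T@t,R.T@np.linalg.inv(K)@np.array([p[0],p[1],1.])
def onz(n,p,z):
    o,d=ray(n,p);return (o+d*(z-o[2])/d[2])[:2]
def tri(pt,ps):
    (o,d),(q,e)=ray("top",pt),ray("scene",ps)
    s=np.linalg.lstsq(np.c_[d,-e],q-o,rcond=None)[0];a,b=o+d*s[0],q+e*s[1]
    return (a+b)/2,np.linalg.norm(a-b)
def proj(n,X):
    K,R,t=C[n];v=K@(R@np.array(X,float)+t);return v[:2]/v[2]
def blobs(img,win,cond):
    x0,y0,x1,y1=win;a=img[y0:y1,x0:x1].astype(int);m=cond(a[...,0],a[...,1],a[...,2]).astype(np.uint8)
    k,_,s,c=cv2.connectedComponentsWithStats(m)
    return [(int(s[i,4]),(c[i]+[x0,y0]).round(2).tolist(),(s[i,:4]+[x0,y0,0,0]).tolist()) for i in range(1,k) if s[i,4]>2]
red=lambda r,g,b:(r>110)&(g<70)&(b<80)
yel=lambda r,g,b:(r>120)&(g>95)&(b<70)
ora=lambda r,g,b:(r>130)&(g>60)&(g<115)&(b<70)
blu=lambda r,g,b:(b>90)&(r<70)&(b>g+40)
E
python3 - <<'E'
from h import *
for n,w in(("top",(225,170,405,255)),("scene",(240,225,445,320))):
    i=cv2.imread(f"pics/{n}0.png")[:,:,::-1]
    for q in("red","yel","ora","blu"): print(n,q,blobs(i,w,globals()[q]))
    x0,y0,x1,y1=w; cv2.imwrite(f"pics/{n}c.png",cv2.resize(i[y0:y1,x0:x1,::-1],None,fx=3.9,fy=3.9,interpolation=cv2.INTER_CUBIC))
i=cv2.imread("pics/top0.png");g=i[170:250,225:315].max(2)
m=(g<45).astype(np.uint8)
for c in cv2.findContours(m,cv2.RETR_EXTERNAL,cv2.CHAIN_APPROX_NONE)[0]:
    if len(c)>50: e=cv2.fitEllipse(c);print("ring",np.array(e[0])+[225,170],e[1])
E
```

```text
top red [(13, [278.15, 179.77], [277, 178, 3, 5])]
top yel [(5, [301.0, 191.0], [301, 189, 1, 5]), (4, [301.5, 196.25], [301, 195, 2, 3])]
top ora []
top blu [(33, [341.58, 236.42], [339, 234, 6, 6])]
scene red [(21, [341.19, 262.19], [339, 260, 6, 5]), (12, [388.83, 285.92], [387, 284, 4, 5])]
scene yel [(27, [358.56, 262.7], [355, 256, 8, 15])]
scene ora [(11, [340.82, 259.64], [339, 259, 5, 3])]
scene blu [(19, [304.63, 240.74], [302, 239, 6, 4])]
ring [281.288414   202.22177505] (36.31368637084961, 37.30543899536133)
```

View pics/topc.png

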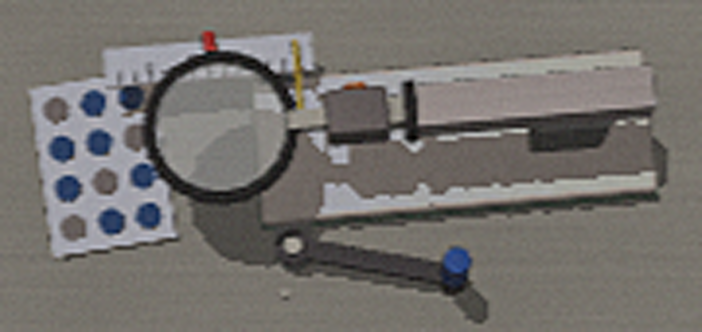

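View pics/scenec.png

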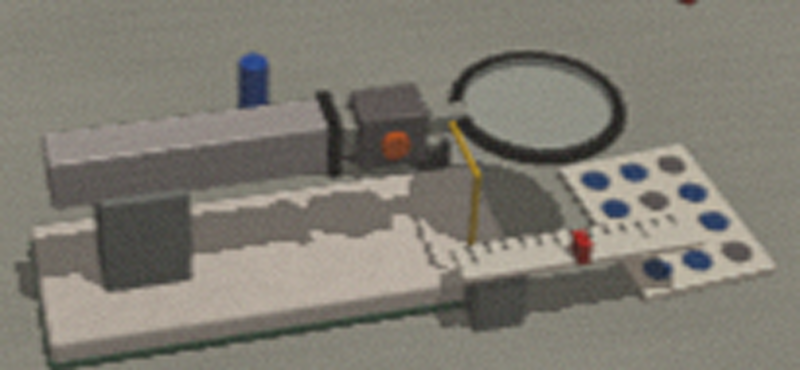

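The crops show the sleeve from (412,104) to (653,87), the lens ring, the hinge cap at (293,245), the knob top at (457,261), and the marker at (209,42) in the top crop. In the scene crop the pointer tip is at (473,242) and the marker at (581,246).

```bash
python3 - <<'E'
from h import *
T=lambda x,y:(225+x/3.9-.37,170+y/3.9-.37); S=lambda x,y:(240+x/3.9-.37,225+y/3.9-.37)
lens=onz("top",(281.29,202.22),102); f=onz("top",T(412,104),116); b=onz("top",T(653,87),116)
d=f-b; yaw=np.arctan2(d[1],d[0]); d2=lens-b; print("yaw",yaw,np.arctan2(d2[1],d2[0]),"lens",lens,"front",f,"rear",b)
yaw=np.arctan2(d2[1],d2[0])
Rz=np.array([[np.cos(yaw),-np.sin(yaw)],[np.sin(yaw),np.cos(yaw)]])
o=lens-Rz@[118,0]; print("origin",o,"front in stand",Rz.T@(f-o))
st=lambda p:Rz.T@(np.array(p)[:2]-o)
kn=onz("top",T(457,259),85); hg=onz("top",T(293,245),28)
print("knob",kn,st(kn),"hinge(exp 80,68)",st(hg))
k3=tri(T(457,254),S(253,57)); print("knob tri",k3,st(k3[0]))
m=onz("top",(278.4,179.6),60);print("marker top",m,st(m))
m3=tri((278.3,179.6),(388.8,284.9));print("tri",m3,st(m3[0]))
for n,p,z in(("scene",S(473,242),50),("scene",S(581,234),60),("top",T(297,43),50)):print(n,st(onz(n,p,z)))
for n,nm in(((80,68,62),"hinge"),((30,0,100),"grip"),((118,0,104),"lens")): print(nm,o+Rz@n[:2],proj("top",[*(o+Rz@n[:2]),n[2]]),proj("scene",[*(o+Rz@n[:2]),n[2]]))
E
```

```text
yaw 1.648193260546396 1.6589131577223275 lens [611.30770583 105.24595714] front [623.76143513 -17.00885719] rear [ 635.63842867 -170.1579286 ]
origin [621.69204137 -12.29622922] front in stand [-4.87645655 -1.64664032]
knob [529.22967721 -46.70589217] [-26.13921018  95.13177903] hinge(exp 80,68) [80.01555872 67.47044402]
knob tri (array([531.31170314, -47.6368854 ,  91.25730062]), np.float64(2.319412442199421)) [-27.24981556  93.13976094]
marker top [680.98361163 117.21971159] [123.79562112 -70.4593033 ]
tri (array([679.85037359, 116.65036927,  63.65065271]), np.float64(1.0388296840084985)) [123.32821589 -69.28035822]
scene [ 67.89566611 -47.85354131]
scene [124.4842218  -64.46244115]
top [ 66.23797202 -65.56303958]
hinge [546.91563869  61.40919529] [299.20599664 230.42714508] [351.57297774 249.97554188]
grip [619.05195606  17.58737748] [316.37127491 199.55853855] [339.33501444 257.47156788]
lens [611.30770583 105.24595714] [281.22790385 202.04084919] [377.82163782 251.01311352]
```

The stand frame fits well: origin (621.7, -12.3), yaw about 1.657. The marker sits at about 58 mm of boom travel, and the leg is at about 0.25 rad. Next I'll work out the moves to the knob.

```bash
cat >> h.py <<'E'
YAW=1.657; O=np.array([621.7,-12.3]); RZ=np.array([[np.cos(YAW),-np.sin(YAW)],[np.sin(YAW),np.cos(YAW)]])
def W(p): return O+RZ@np.array(p,float)
def knob(a): return W([80-110*np.cos(a),68+110*np.sin(a)])
from scipy.spatial.transform import Rotation as Ro
def rows(goals,start=None):
    s=r.sense();p,rt=(s["eef_pos"],s["tcp_rot"]) if start is None else start
    R0=Ro.from_euler("xyz",rt)
    for x,y,z,psi in goals:
        d=R0.inv().apply(np.array([x,y,z])-p)/200
        w=(R0.inv()*Ro.from_euler("xyz",[np.pi,0,psi])).as_rotvec()/np.pi
        print(np.r_[d,w].round(3).tolist())
def legyaw(a): return YAW+np.arctan2(np.cos(a),np.sin(a))-np.pi/2
E
python3 - <<'E'
from h import *
k=knob(.25);print(k,legyaw(.25))
rows([(*k,230,legyaw(.25))])
E
```

```text
[529.12760662 -46.97933956] 1.407
[-2.552, -2.386, 0.006, -0.0, 0.0, 0.434]
```

```bash
R='[-0.85,-0.795,0,0,0,0]'; 
python3 -m inch '[[[-0.85,-0.795,0,0,0,0],[-0.85,-0.795,0,0,0,0],[-0.85,-0.795,0,0,0,0],[-0.85,-0.795,0,0,0,0],[-0.85,-0.795,0,0,0,0],[-0.85,-0.795,0,0,0,0]]]' 1
python3 -m inch '[[[-0.85,-0.795,0,0,0,0],[-0.85,-0.795,0,0,0,0],[-0.85,-0.795,0,0,0,0],[-0.85,-0.795,0,0,0,0],[-0.85,-0.795,0,0,0,0],[-0.85,-0.795,0,0,0,0]]]'
python3 -m inch '[[[-0.85,-0.795,0,0,0,0.3],[-0.85,-0.795,0,0,0,0.3],[-0.85,-0.795,0,0,0,0.3],[-0.85,-0.795,0,0,0,0.3],[-0.85,-0.795,0,0,0,0.3],[-0.85,-0.795,0,0,0,0.3],[-0.85,-0.795,0,0,0,0.3],[-0.85,-0.795,0,0,0,0.3]]]'
python3 -c "
from h import *
rows([(*knob(.25),z,legyaw(.25)) for z in(150,48)])"
```

```text
clock: 0.6
eef_pos: [327.4, 369.5, 230.9]
tcp_rot: [-3.14, 0.0, 2.771]
contact_force: [1.0, -0.1, -0.2]
opening: 0.996
grasp_force: 0.0
clock: 1.1
eef_pos: [428.8, 160.1, 231.2]
tcp_rot: [-3.141, 0.001, 2.771]
contact_force: [0.2, 1.0, -0.2]
opening: 1.001
grasp_force: 0.0
clock: 1.77
eef_pos: [529.3, -48.1, 230.8]
tcp_rot: [-3.141, -0.0, 1.82]
contact_force: [-0.6, 0.1, 0.2]
opening: 1.0
grasp_force: 0.0
[0.006, 0.001, 0.404, -0.0, -0.0, 0.131]
[0.005, 0.001, 0.914, -0.0, -0.0, 0.131]
```

```bash

python3 -m inch '[[[0.005,0,0.2,0,0,0.131],[0.005,0,0.4,0,0,0.131],[0.005,0,0.4,0,0,0.131],[0.005,0,0.55,0,0,0.131],[0.005,0,0.7,0,0,0.131],[0.005,0,0.82,0,0,0.131],[0.005,0,0.914,0,0,0.131],[0.005,0,0.914,0,0,0.131]]]'
python3 -m inch '[[[0,0,0,0,0,0],[0,0,0,0,0,0],[0,0,0,0,0,0],[0,0,0,0,0,0],[0,0,0,0,0,0],[0,0,0,0,0,0],[0,0,0,0,0,0],[0,0,0,0,0,0]]]' -1 20
python3 - <<'E'
from h import *
i=r.grab_frame("scene");cv2.imwrite("pics/g1.png",cv2.resize(i[200:320,240:440,::-1],None,fx=3.5,fy=3.5)); print(r.sense()["qpos"])
E
```

```text
clock: 2.43
eef_pos: [525.8, -45.1, 44.9]
tcp_rot: [-3.135, 0.0, 1.418]
contact_force: [-1.5, -0.1, -0.0]
opening: 0.995
grasp_force: 0.0
clock: 3.1
eef_pos: [529.4, -45.5, 49.3]
tcp_rot: [3.14, 0.0, 1.418]
contact_force: [-0.4, -0.6, 6.7]
opening: 0.201
grasp_force: 21.8
[-8.84357029e-02  4.57643651e-01  1.96899350e+00 -1.49486417e-04
  7.13413328e-01  6.46161591e-02]
```

View pics/g1.png

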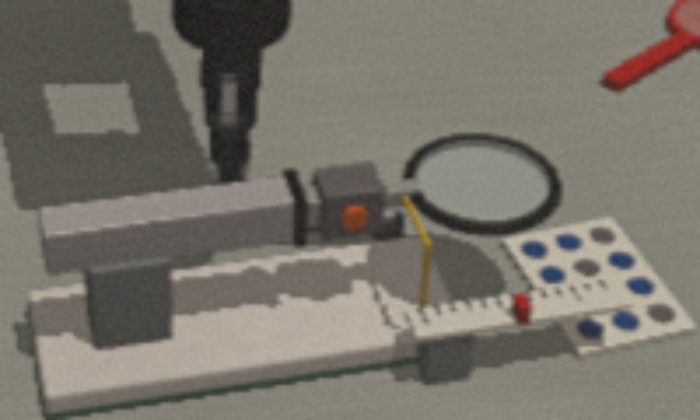

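The picture shows the fingers closed on the post behind the sleeve; the opening of 0.2 matches the 18 mm post. Next is the arc.

```bash
cat >> h.py <<'E'
def arc(a0,a1,n=8):
    s=r.sense();off=s["eef_pos"][:2]-knob(a0)
    print("off",off); rows([(*(knob(a)+off*0.5),48,legyaw(a)) for a in np.linspace(a0,a1,n+1)[1:]])
E
python3 -c "
from h import *
arc(.25,.89)"
```

```text
off [0.34085385 1.50520114]
[-0.002, -0.044, 0.007, 0.0, -0.0, 0.029]
[0.004, -0.088, 0.007, 0.0, -0.0, 0.054]
[0.013, -0.131, 0.006, 0.0, -0.0, 0.08]
[0.026, -0.173, 0.006, 0.0, -0.0, 0.105]
[0.042, -0.214, 0.006, 0.0, -0.0, 0.131]
[0.061, -0.254, 0.006, 0.0, -0.0, 0.156]
[0.083, -0.292, 0.006, 0.0, -0.0, 0.182]
[0.109, -0.328, 0.006, 0.0, -0.0, 0.207]
```

```bash

python3 -m inch '[[[0,-0.044,0,0,0,0.029],[0.005,-0.088,0,0,0,0.054],[0.014,-0.131,0,0,0,0.08],[0.027,-0.173,0,0,0,0.105],[0.043,-0.214,0,0,0,0.131],[0.062,-0.254,0,0,0,0.156],[0.085,-0.292,0,0,0,0.182],[0.11,-0.328,0,0,0,0.207]]]'
python3 -c "
from h import *
s=r.sense();d=RZ.T@(s['eef_pos'][:2]-O)-[80,68];print('a',np.arctan2(d[1],-d[0]),np.hypot(*d))
arc(.89,1.45)"
```

```text
clock: 3.82
eef_pos: [469.6, -12.8, 49.4]
tcp_rot: [3.139, -0.004, 0.763]
contact_force: [8.5, 7.3, -1.2]
opening: 0.203
grasp_force: 21.2
a 0.8923880342413754 107.38649943410755
off [1.70396452 1.99856283]
[-0.005, -0.038, 0.007, 0.001, -0.001, 0.021]
[-0.002, -0.076, 0.007, 0.001, -0.001, 0.043]
[0.005, -0.114, 0.007, 0.001, -0.001, 0.065]
[0.014, -0.151, 0.007, 0.001, -0.002, 0.088]
[0.026, -0.188, 0.007, 0.001, -0.002, 0.11]
[0.04, -0.224, 0.007, 0.001, -0.002, 0.132]
[0.057, -0.258, 0.006, 0.001, -0.002, 0.155]
[0.076, -0.292, 0.006, 0.001, -0.002, 0.177]
```

```bash

python3 -m inch '[[[0.003,-0.038,0,0,0,0.021],[0.008,-0.076,0,0,0,0.043],[0.015,-0.114,0,0,0,0.065],[0.024,-0.151,0,0,0,0.088],[0.036,-0.188,0,0,0,0.11],[0.05,-0.224,0,0,0,0.132],[0.067,-0.258,0,0,0,0.155],[0.085,-0.29,0,0,0,0.177]]]' - 40
python3 -c "
from h import *
s=r.sense();d=RZ.T@(s['eef_pos'][:2]-O)-[80,68];a=np.arctan2(d[1],-d[0]);print('a',a,np.hypot(*d),s['qpos'])
arc(1.45,2.03)"
```

```text
clock: 4.48
eef_pos: [442.9, 40.6, 49.5]
tcp_rot: [3.141, -0.007, 0.207]
contact_force: [11.2, 0.9, -4.0]
opening: 0.197
grasp_force: 39.0
a 1.4586760219303685 106.23206078955495 [8.80336397e-02 3.57118049e-01 2.15518706e+00 9.74499912e-05
 6.21870999e-01 1.45128132e+00]
off [3.5019896  1.67721138]
[-0.008, -0.038, 0.008, 0.0, -0.002, 0.023]
[-0.004, -0.077, 0.008, 0.0, -0.002, 0.046]
[0.004, -0.116, 0.008, 0.0, -0.002, 0.069]
[0.014, -0.155, 0.008, -0.0, -0.002, 0.092]
[0.026, -0.193, 0.008, -0.0, -0.002, 0.116]
[0.042, -0.229, 0.008, -0.0, -0.002, 0.139]
[0.06, -0.265, 0.008, -0.0, -0.002, 0.162]
[0.081, -0.299, 0.008, -0.0, -0.002, 0.185]
```

```bash

python3 -m inch '[[[0.006,-0.038,0,0,0,0.023],[0.012,-0.077,0,0,0,0.046],[0.02,-0.116,0,0,0,0.069],[0.03,-0.155,0,0,0,0.092],[0.042,-0.193,0,0,0,0.116],[0.058,-0.229,0,0,0,0.139],[0.076,-0.265,0,0,0,0.162],[0.095,-0.297,0,0,0,0.185]]]'
python3 -m inch '[[[0,0,0,0,0,0],[0,0,0,0,0,0],[0,0,0,0,0,0]]]'
python3 - <<'E'
from h import *
s=r.sense();d=RZ.T@(s['eef_pos'][:2]-O)-[80,68];a=np.arctan2(d[1],-d[0]);print('a',a,np.hypot(*d),s['qpos'])
E
```

```text
clock: 5.15
eef_pos: [447.4, 98.2, 49.1]
tcp_rot: [3.136, -0.006, -0.366]
contact_force: [12.4, -92.1, 9.9]
opening: 0.202
grasp_force: 46.0
clock: 5.4
eef_pos: [447.4, 97.0, 49.3]
tcp_rot: [3.136, -0.006, -0.364]
contact_force: [11.0, -49.5, 7.6]
opening: 0.198
grasp_force: 42.2
a 1.9985053753840565 105.8010361781432 [ 0.21623195  0.37451194  2.12451756 -0.01347417  0.64095637  2.16190504]
```

The leg is against its stop (1.9985 rad). Release and rise.

```bash

python3 -m inch '[[[0,0.01,0,0,0,0],[0,0.01,0,0,0,0],[0,0.01,0,0,0,0],[0,0.01,0,0,0,0],[0,0.01,0,0,0,0],[0,0.01,0,0,0,0],[0,0.01,0,0,0,0]]]' 1
python3 -m inch '[[[0,0,-0.2,0,0,0],[0,0,-0.4,0,0,0],[0,0,-0.6,0,0,0],[0,0,-0.8,0,0,0],[0,0,-0.8,0,0,0],[0,0,-0.8,0,0,0]]]'
python3 - <<'E'
from h import *
rows([(*W([30,0]),210,YAW)])
i=r.grab_frame("top");cv2.imwrite("pics/t2.png",cv2.resize(i[160:280,210:410,::-1],None,fx=4,fy=4))
E
```

```text
clock: 5.98
eef_pos: [444.6, 100.4, 48.5]
tcp_rot: [3.142, 0.0, -0.369]
contact_force: [-0.2, 0.7, 0.6]
opening: 0.999
grasp_force: 0.0
clock: 6.48
eef_pos: [446.1, 100.6, 210.8]
tcp_rot: [-3.139, -0.004, -0.369]
contact_force: [-0.2, 0.7, -0.8]
opening: 0.993
grasp_force: 0.0
[0.956, 0.075, 0.008, 0.001, -0.002, -0.645]
```

View pics/t2.png

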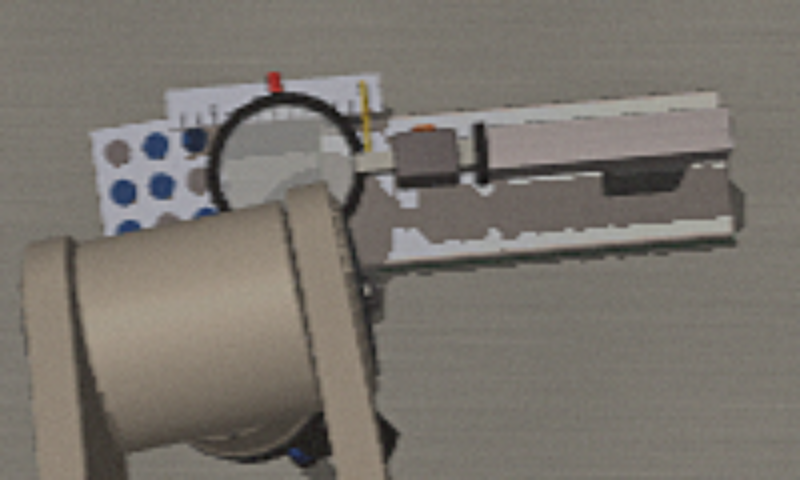

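The leg bar is hidden under the arm, with a bit of the blue knob at crop (297,455). The grip block top is centred at crop (427,157), full image about (316.5, 199.0). I'll swing over above the grip.

```bash

python3 -m inch '[[[0.2,0.016,0,0,0,-0.3],[0.4,0.03,0,0,0,-0.3],[0.6,0.047,0,0,0,-0.3],[0.8,0.063,0,0,0,-0.3],[0.956,0.075,0,0,0,-0.3],[0.956,0.075,0,0,0,-0.3],[0.956,0.075,0,0,0,-0.3],[0.956,0.075,0,0,0,-0.3]]]'
python3 -m inch '[[[0,0,0,0,0,-0.345],[0,0,0,0,0,-0.345],[0,0,0,0,0,-0.345],[0,0,0,0,0,-0.345],[0,0,0,0,0,-0.345],[0,0,0,0,0,-0.345],[0,0,0,0,0,-0.345],[0,0,0,0,0,-0.345]]]'
python3 - <<'E'
from h import *
g=onz("top",(316.4,198.9),118);print("grip",g,RZ.T@(g-O))
g=W([30,0]);print(g)
rows([(*g,210,YAW),(*g,130,YAW),(*g,82,YAW)])
i=r.grab_frame("scene");cv2.imwrite("pics/s3.png",cv2.resize(i[180:330,230:450,::-1],None,fx=3.5,fy=3.5)); print(r.sense()["qpos"])
E
```

```text
clock: 7.2
eef_pos: [616.5, 16.6, 205.4]
tcp_rot: [-3.139, 0.004, 0.579]
contact_force: [-0.3, 0.7, 0.2]
opening: 0.999
grasp_force: 0.0
clock: 7.87
eef_pos: [616.2, 17.1, 205.8]
tcp_rot: [-3.137, 0.0, 1.579]
contact_force: [0.4, 0.1, -0.7]
opening: 1.0
grasp_force: 0.0
grip [616.50690595  17.27684673] [29.91413046  2.62733461]
[619.11709154  17.58860291]
[0.002, 0.015, -0.021, -0.001, -0.0, -0.025]
[0.002, 0.016, 0.379, -0.001, -0.0, -0.025]
[0.002, 0.017, 0.619, -0.001, -0.0, -0.025]
[2.53529726e-02 3.66335890e-01 1.67398698e+00 1.86634068e-05
 1.10532713e+00 7.79609267e-03]
```

View pics/s3.png

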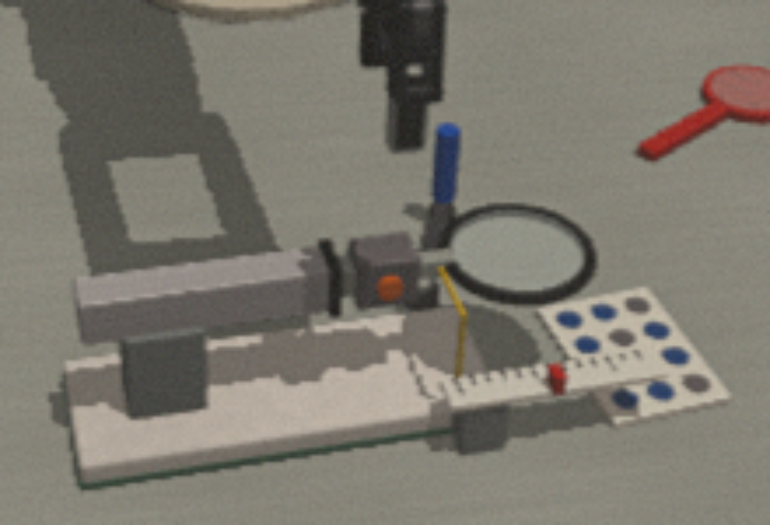

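The leg now stands forward (knob at crop (447,160)), and the boom is still fully in. Descend onto the grip and squeeze.

```bash

python3 -m inch '[[[0.002,0.01,0.1,0,0,-0.025],[0.002,0.01,0.25,0,0,-0.025],[0.002,0.01,0.38,0,0,-0.025],[0.002,0.01,0.46,0,0,-0.025],[0.002,0.01,0.54,0,0,-0.025],[0.002,0.01,0.6,0,0,-0.025],[0.002,0.01,0.62,0,0,-0.025],[0.002,0.01,0.62,0,0,-0.025]]]'
python3 -m inch '[[[0,0,0,0,0,0],[0,0,0,0,0,0],[0,0,0,0,0,0],[0,0,0,0,0,0],[0,0,0,0,0,0],[0,0,0,0,0,0],[0,0,0,0,0,0],[0,0,0,0,0,0]]]' -1 40
python3 - <<'E'
from h import *
s=r.sense();print(s["contact_force"],s["opening"]*85,RZ.T@(s["eef_pos"][:2]-O))
E
```

```text
clock: 8.58
eef_pos: [618.3, 17.5, 82.6]
tcp_rot: [-3.138, -0.0, 1.65]
contact_force: [-0.2, -0.6, -0.9]
opening: 1.001
grasp_force: 0.0
clock: 9.25
eef_pos: [620.8, 17.5, 86.0]
tcp_rot: [3.139, 0.0, 1.652]
contact_force: [1.2, 0.1, 6.3]
opening: 0.342
grasp_force: 40.1
[1.18237868 0.11941988 6.27563649] 29.039928472430525 [29.73260774 -1.7110729 ]
```

The opening is about 29 mm, so the button is flush. I'll draw out 54 mm first, then measure.

```bash

python3 -m inch '[[[0.04,0,0,0,0,0],[0.08,0,0,0,0,0],[0.12,0,0,0,0,0],[0.16,0,0,0,0,0],[0.2,0,0,0,0,0],[0.24,0,0,0,0,0],[0.27,0,0,0,0,0],[0.27,0,0,0,0,0]]]'
python3 -m inch '[[[0,0,0,0,0,0],[0,0,0,0,0,0],[0,0,0,0,0,0]]]'
python3 - <<'E'
from h import *
s=r.sense();print(s["contact_force"],s["opening"]*85,RZ.T@(s["eef_pos"][:2]-O))
i=r.grab_frame("scene");w=(330,230,430,320);print(blobs(i,w,red),blobs(i,w,yel))
cv2.imwrite("pics/s4.png",cv2.resize(i[235:310,330:430,::-1],None,fx=7.5,fy=7.5,interpolation=cv2.INTER_CUBIC))
t=r.grab_frame("top");w=(250,160,330,215);print(blobs(t,w,red),blobs(t,w,yel))
cv2.imwrite("pics/t4.png",cv2.resize(t[160:220,240:340,::-1],None,fx=7.5,fy=7.5,interpolation=cv2.INTER_CUBIC))
E
```

```text
clock: 9.92
eef_pos: [615.9, 71.6, 85.9]
tcp_rot: [3.14, 0.001, 1.653]
contact_force: [-1.0, -4.3, 7.8]
opening: 0.348
grasp_force: 40.1
clock: 10.17
eef_pos: [616.0, 70.7, 86.0]
tcp_rot: [3.14, 0.001, 1.652]
contact_force: [-1.7, -4.6, 8.6]
opening: 0.349
grasp_force: 40.2
[-1.7034122  -4.6002904   8.58418653] 29.694695884083316 [83.20664119 -1.44795794]
[(13, [388.46, 285.62], [387, 284, 4, 4])] [(25, [382.2, 259.56], [379, 253, 8, 14])]
[] []
```

View pics/s4.png

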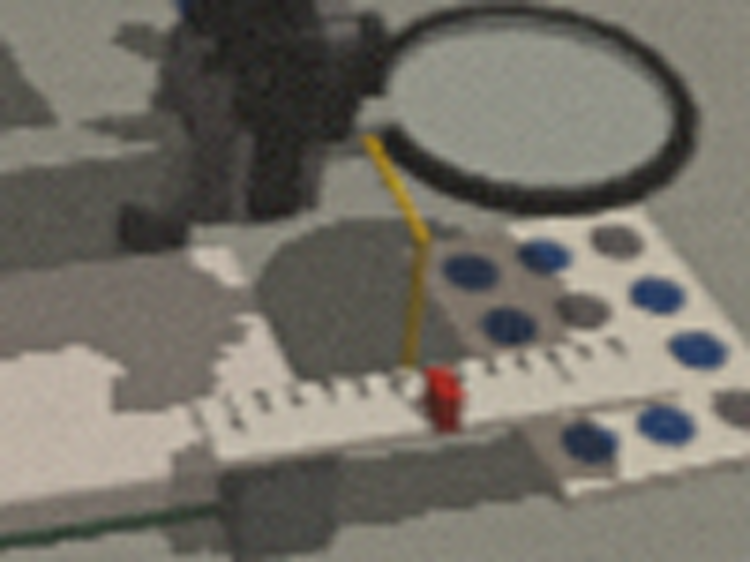

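View pics/t4.png

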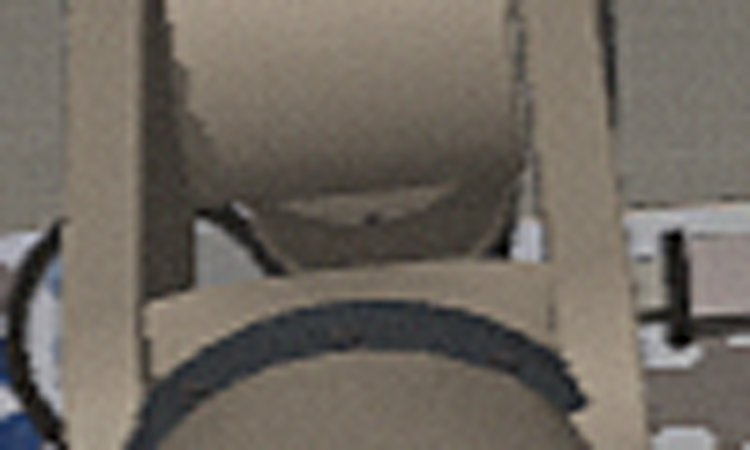

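The scene crop shows the pointer tip at (409,364), just left of the red marker block, which spans about (427-462, 368-430). The arm blocks the top view here. I'll compute the remaining offset.

```bash
python3 - <<'E'
from h import *
S=lambda x,y:(330+x/7.5-.43,235+y/7.5-.43)
S0=lambda x,y:(240+x/3.9-.37,225+y/3.9-.37)
def ony(p,y):
    o,d=ray("scene",p);o2=np.r_[RZ.T@(o[:2]-O),o[2]];d2=np.r_[RZ.T@d[:2],d[2]];return (o2+d2*(y-o2[1])/d2[1]).round(1)
print("tip",ony(S(409,364),-52),"tip0",ony(S0(473,242),-52))
st=lambda p,z:(RZ.T@(onz("scene",p,z)-O)).round(1)
print("tip z50",st(S(409,364),50),st(S0(473,242),50))
print("marker top face",st(S(441,375),60),"front face centre y-73..-75",ony(S(445,410),-73),"edges",ony(S(430,405),-73),ony(S(462,405),-73))
# predicted pictures of marker block corners for marker x=m
for m in(121,123,125):
    print(m,[((proj("scene",[*W([m+a,y]),z])-[330,235]+.43)*7.5).round(0).tolist() for a,y,z in((-4,-73,60),(4,-73,60),(4,-59,60),(-4,-59,60),(-4,-73,46),(4,-73,46))], "tip", ((proj("scene",[*W([m,-52]),50])-[330,235]+.43)*7.5).round(0))
E
```

```text
tip [119.2 -52.   54.8] tip0 [ 66.4 -52.   54. ]
tip z50 [121.5 -46.9] [ 68.  -47.7]
marker top face [124.2 -63.9] front face centre y-73..-75 [122.7 -73.   54.8] edges [117.8 -73.   57.6] [127.7 -73.   55.8]
121 [[428.0, 399.0], [455.0, 395.0], [438.0, 363.0], [412.0, 367.0], [423.0, 436.0], [450.0, 432.0]] tip [413. 376.]
123 [[435.0, 398.0], [461.0, 394.0], [444.0, 363.0], [418.0, 366.0], [430.0, 435.0], [456.0, 431.0]] tip [420. 375.]
125 [[441.0, 397.0], [468.0, 393.0], [451.0, 362.0], [425.0, 365.0], [436.0, 434.0], [463.0, 430.0]] tip [426. 374.]
```

Remaining offset is about 4.5 mm.

```bash

python3 -m inch '[[[0.012,0,0,0,0,0],[0.023,0,0,0,0,0],[0.023,0,0,0,0,0],[0.023,0,0,0,0,0],[0.023,0,0,0,0,0],[0.023,0,0,0,0,0]]]'
python3 - <<'E'
from h import *
s=r.sense();print(s["contact_force"],s["opening"]*85,RZ.T@(s["eef_pos"][:2]-O))
n=16;i=np.mean([r.grab_frame("scene").astype(float) for _ in range(n)],0).astype(np.uint8)
print(blobs(i,(375,250,400,300),red),blobs(i,(370,230,400,300),yel))
cv2.imwrite("pics/s5.png",cv2.resize(i[255:300,360:420,::-1],None,fx=12,fy=12,interpolation=cv2.INTER_CUBIC))
for m in(122,124,126):
    q=lambda a,y,z:((proj("scene",[*W([m+a,y]),z])-[360,255]+.46)*12).round(0).tolist()
    print(m,q(0,-66,60),q(0,-66,53),"L",q(-4,-59,60),q(-4,-73,46),"R",q(4,-73,60),q(4,-73,46),"tip",q(0,-52,50),q(0,-52,60))
E
```

```text
clock: 10.77
eef_pos: [615.5, 75.2, 86.0]
tcp_rot: [3.14, 0.001, 1.652]
contact_force: [-1.5, -4.7, 7.4]
opening: 0.345
grasp_force: 40.3
[-1.49730472 -4.65461843  7.37973797] 29.307849517370993 [87.71912111 -1.4039505 ]
[(13, [388.46, 285.62], [387, 284, 4, 4])] [(25, [384.36, 259.44], [381, 253, 9, 14])]
122 [338.0, 370.0] [334.0, 399.0] L [304.0, 347.0] [323.0, 457.0] R [373.0, 392.0] [365.0, 450.0] tip [307.0, 361.0] [312.0, 319.0]
124 [349.0, 368.0] [345.0, 397.0] L [315.0, 346.0] [333.0, 455.0] R [384.0, 391.0] [375.0, 449.0] tip [317.0, 359.0] [322.0, 318.0]
126 [359.0, 367.0] [355.0, 396.0] L [325.0, 344.0] [344.0, 454.0] R [394.0, 389.0] [386.0, 447.0] tip [327.0, 358.0] [333.0, 316.0]
```

View pics/s5.png

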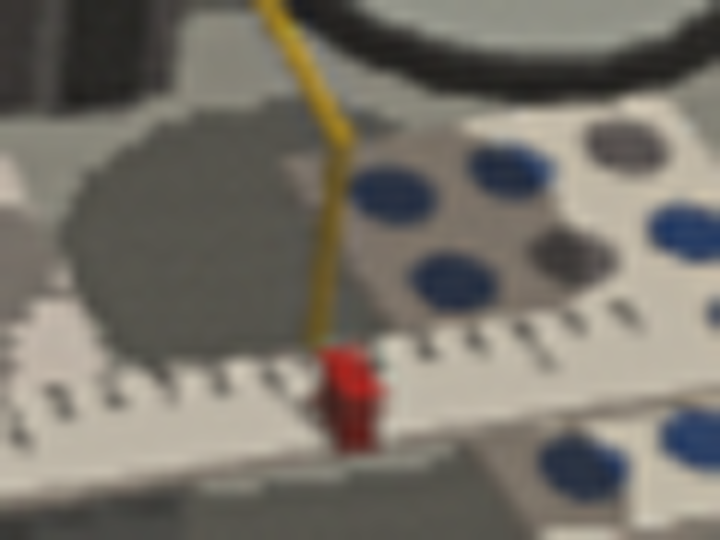

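The pointer tip at crop (318,342) reads x ≈ 123.8 mm. The marker block's edges, (318-382) at the top and (333-378) at the bottom, read x ≈ 124.2 mm. They agree to well under 4 mm, the leg is seated, and the grip is held at 40 N.

```bash
python3 -c "
from rig import r
print(r.sign_off())"
```

```text
the job is handed in; nothing more can be done
None
```

I handed the job in with the leg at its end stop (about 2.0 rad by the arm's position), the lock button squeezed at 40 N, and the pointer within about 1 mm of the red marker by the camera; no verdict came back, and I didn't measure the bystanders' positions again at the end.

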